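# Shim the rocking line test set

### The arm

A 6-joint arm with a two-finger parallel gripper is mounted at the origin on the work surface. World frame = base frame: x ahead of the robot, y to its left, z up, the work surface at z = 0. Lengths are in m, angles in rad, forces in N, time in s.
With the tool pointing down it reaches from about 0.375 to 0.75 m from the base axis. Payload 9 kg.
Tool frame: the origin (TCP) lies between the finger pads; the fingertips stand 25 mm ahead of it and the grasp point (between the pads) lies 6 mm ahead of it; z points along the fingers, y is the line along which they close (so a half turn about z gives the same grasp; the last joint's range is limited). The gripper opens to 85 mm and grips with 20 to 120 N. Pads are 22 mm wide; open, the fingers measure 114 mm over their backs; the gripper's body (76 mm by 85 mm) begins 54 mm behind the grasp point. The pads swing forward as they close: fully open they stand 13 mm farther back than shut.
Start: joints at [1.104, 0.104, 0.097, 1.564, 0, 1.353], TCP at [0.148, 0.582, 0.256] pointing down, gripper open.
Joint ranges: [-2.99, 2.99], [-0.84, 1.86], [-1.1, 1.16], [-1.84, 2.11], [-1.51, 1.56], [-3.14, 3.14]. Speed limits (rad/s): [2.22, 2.22, 2.57, 3.14, 3.14, 3.14].

### API

Orientations are given as a unit quaternion [x, y, z, w].
In Python, from bench import state, viewer, workorder gives the robot as it stands.
- The arm moves only by the tool apply_moves, never from a script. Its argument "motion" is a list of rows, each a list of 7 numbers: the finger opening in mm, from 0 to 85.4, then the shift along the tool's x, y, z in units of 400 mm (1.0 is 400 mm), then the turn, a rotation vector about the tool's x, y, z in units of 180 degrees (1.0 is 180 degrees). In form: [[gripper, x, y, z, ax, ay, az], ...]. A call has 1 to 8 rows; each row is the pose to reach, as a shift and turn from the pose commanded when the call began, along the tool's axes at that moment, turning the shorter way round; what a row does not reach only later rows make up. A row lasts 1/10 s, in which the tool goes at most 50 mm and 8.59 degrees, less where a joint would pass 70% of its speed; a pose out of reach is approached as far as the arm can. A call with a number of a shift or a turn outside -1 to 1 is refused whole. A call with a gripper value outside its range is refused whole. The fingers move at their own pace and stop on an object; "force" is the grip in N (left out, the last holds). Time passes only in rows, so rows that repeat a pose let the fingers close. It gives the time, the measured TCP pose, the force, the opening and the grip force at its end, in the units of the state.
- state(): the state, without advancing time (a new reading comes with each control period).
- viewer.get_image(name): name is "side" or "top" or "wrist"; returns the picture (384x512x3 uint8, blue, green, red); there is no depth.
- viewer.get_calibration(name): a dict with "fx", "fy", "cx", "cy" (pixels), "R" (3x3) and "t" (3): a world point X has camera coordinates R X + t; the wrist camera has in their place "mount" (4x4, takes a point from camera to tool coordinates, whose origin is the TCP and whose axes are the flange's). Camera axes: x right, y down, z forward; pixel columns grow to the right and rows downward; lengths in m; the calibration is good to about 2 mm. A picture is of the moment at which its call begins: read the wrist's pose just before it. get_calibration takes no time and is no camera call.
- workorder.hand_in(): hands the job in; it is judged then, once.
The state is a dict: "clock": time; "qpos": joint angles; "joint_velocities": joint speeds; "tau": joint torques, N m; "tool_pos": TCP position; "ee_rot": TCP orientation; "ft_force": force on the tool from outside, world axes, zero at the start; "ft_torque": the same for the moment, N m; "opening": opening from 0.0 (shut) to 1.0 (fully open); "grip_force": force on a finger pad.
Only numpy, scipy, OpenCV 4.12 (cv2) and the standard library are available. Lean on these libraries where they do the work, as an engineer would, in place of code of your own. Each camera call takes 0.05 s, during which the arm holds its last target. There are 200 camera calls.

### The job

The line test set on the desk rocks because one of its four screw feet is seized short of the desk. Push the hardwood wedge, thin end first, under that foot until the foot bears on it and the rocking stops, then press down firmly on that corner of the case to prove that it stands firm, and take the hand away. Nothing is picked up: slide the wedge along the desk, do not shove the set out of its place or jack it out of level, and leave the other parts on the desk alone.

Things in the scene. Friction and masses are not known exactly. Their poses are not given: they have to be found in the camera images.
- test_set: Line test set, about 2.4 kg: black case 142 (x) by 192 (y) mm on a cast base 16 to 24 mm above the desk; top panel at 71 mm, meter and knobs up to 88 mm. It stands level on three of its four screw feet; the one at x = +58, y = -118 mm hangs clear, so pressing that corner tips it. It must stay in its place. Origin: centre of its footprint, on the desk; x away from its knob side, y left, z up.
- foot_pad (a point): Centre of the underside of the short foot, a round-bottomed steel glide 22 mm across and 6 mm thick, under a round lug of 15 mm radius that sticks out beside the case (lug underside 16 mm, upper side 24 mm above the desk, the foot's threaded stem standing above it). It bears with the middle 6 mm of its underside. The gap under it is what the wedge must fill. Axes as the set.
- short_foot (a joint): How far the short foot stands clear of the desk, in m (0.005 to 0.009; differs from run to run). The thread is seized: the foot does not move in the set. Its stem stands that much higher above the lug than those of the other feet.
- corner_top (a point): Free spot on the case's flat top panel at the corner next to the short foot, 71 mm above the desk, with 40 mm of clear panel or edge around it: the place to press. Axes as the test set.
- wedge: Loose hardwood wedge, 60 g, flat on the desk, 110 mm long (x), 34 mm wide (y), rising evenly from 2 mm thick at the thin end (x = +55 mm) to 17.5 mm at the thick end. Origin: centre of its underside. It starts on the short foot's side, thin end roughly towards the foot and 15 to 60 mm short of it, up to 15 mm aside and turned up to 0.25 rad. Under load it holds by friction.
- heel (a point): Centre of the wedge's upright thick end face (34 mm wide, 17.5 mm high), 8.75 mm above the desk; axes as the wedge. The face to push on.
- capacitor_a: Bystander: copper-cased capacitor standing upright, 35 mm diameter, 63 mm high with its terminals. Origin: centre of its underside.
- capacitor_b: Bystander: a second capacitor like capacitor_a.
- fuse_holder: Bystander: brass fuse holder 70 by 26 mm, 38 mm high. Origin: centre of its underside.
- crimp_tool: Bystander: crimp tool with black rubber handles lying flat, 195 mm long (x), about 75 mm wide, 19 mm high, on the other side of the set. Origin: on the desk, near its middle.
Things that resemble listed ones, but are neither listed nor needed, are in the scene too. There is more than one size of the wedge; the job needs the smallest.

How it is judged:
On the way, in this order (a step that is already met when the one before it is completed fails the run):
1. the wedge is under the short foot and carries it by itself, with no finger on the set (contact force between wedge and test_set above 0.5 N and contact force between the fingers and test_set below 0.2 N and x of foot_pad in the frame of wedge between -0.045 and 0.055 m and y of foot_pad in the frame of wedge between -0.017 and 0.017 m), for 0.2 s.
2. the fingers press with more than 4 N on the set near that corner, the wedge takes the load and the set stays level within 0.015 rad (contact force between the fingers and test_set above 4 N and contact force between wedge and test_set above 2.5 N and angle between test_set's own z axis and vertical below 0.015 rad and (horizontal distance between the grasp point and corner_top below 0.05 m or horizontal distance between the grasp point and foot_pad below 0.045 m)), for 0.2 s.
At the end, for the whole second after the job is handed in: The short foot rests on the wedge (its centre over the wedge, within 17 mm of its middle line) and bears on it with more than 0.3 N; the test set is level within 0.015 rad and within 15 mm of where it stood; both are at rest (contact force between wedge and test_set above 0.3 N and x of foot_pad in the frame of wedge between -0.045 and 0.055 m and y of foot_pad in the frame of wedge between -0.017 and 0.017 m and angle between test_set's own z axis and vertical below 0.015 rad and distance of test_set from where it was at the start of the episode below 0.015 m and linear speed of each of wedge, test_set below 0.01 m/s); the robot touches nothing.
It fails at once if the wedge is picked up off the desk (height (world z) of wedge above 0.012 m).
It fails at once if the test set is lifted or tipped over (height (world z) of test_set above 0.015 m or angle between test_set's own z axis and vertical above 0.15 rad).
It fails at once if the test set is shoved more than 30 mm out of its place (distance of test_set from where it was at the start of the episode above 0.03 m).
It fails at once if a bystander is moved more than 20 mm (distance of any of capacitor_a, capacitor_b, fuse_holder, crimp_tool from where it was at the start of the episode above 0.02 m).
It also fails if it takes over 54 s, if anything falls off the work surface, if the arm or the gripper's body presses on something with over 40 N, if the wrist force passes 120 N, or if a joint passes its speed limit or range.

## Working session

There is one attempt and no reset: what is moved stays moved. The work goes in short steps, Python scripts to look and compute and a tool call to move; the robot and the scene stay as the last step left them, time stands still between calls to the robot, and variables do not carry over. Pictures are saved under pics/ and viewed, at most 10 in all, crops included, and the job is handed in when it is done.

Besides the shell and the picture viewer there is one more tool, called after "Emit:" as name(argument=value, ...) on one line, values as JSON. apply_moves: Moves the arm, as the interface text tells. Shifts and turns lie within -1 to 1; 1 stands for 400 mm of shift or 180 degrees of turn. Its arguments: {"type":"object","properties":{"motion":{"type":"array"},"force":{"type":"number"}},"required":["motion"]}

```bash
mkdir -p pics; ls; python3 - <<'E'
from bench import state, viewer
import cv2,json
s=state();print(s)
for n in("side","top"):
    im=viewer.get_image(n);cv2.imwrite(f"pics/{n}0.png",im);print(n,viewer.get_calibration(n))
print(viewer.get_calibration("wrist"))
E
```

```text
pics
{'clock': 0.0, 'qpos': array([1.10429212e+00, 1.04672775e-01, 9.64482085e-02, 1.56387126e+00,
       2.04908740e-05, 1.35310516e+00]), 'joint_velocities': array([ 8.35040625e-05,  4.73083206e-04,  4.94702065e-04,  5.80754612e-04,
       -8.94695938e-04,  6.52450164e-04]), 'tau': array([ 1.78467335e-04, -5.56931162e+01,  5.03648472e+01,  1.72415801e-02,
       -3.40219103e-04,  5.65101118e-06]), 'tool_pos': array([0.14759684, 0.58125954, 0.25552623]), 'ee_rot': array([ 1.24085843e-01,  9.92271274e-01, -6.08662106e-04, -2.27619493e-04]), 'ft_force': array([ 0.2489009 , -0.65491705, -0.37791584]), 'ft_torque': array([-0.01236708,  0.05174207,  0.03878017]), 'grip_force': 0.0, 'opening': 0.998835182734798}
side {'fx': 390.20873613628686, 'fy': 390.20873613628686, 'cx': 259.00528574668556, 'cy': 188.8819132543892, 'R': array([[ 0.81144598, -0.58415384, -0.01788059],
       [-0.3445397 , -0.45343789, -0.82200151],
       [ 0.4720676 ,  0.67317039, -0.56920454]]), 't': array([-0.44449696,  0.27410497,  0.84938072])}
top {'fx': 490.1925378319451, 'fy': 490.1925378319451, 'cx': 267.1987969176929, 'cy': 192.69790268065876, 'R': array([[-0.09040212, -0.99588771, -0.00592669],
       [-0.97419181,  0.08966544, -0.20714833],
       [ 0.20682789, -0.01295292, -0.97829159]]), 't': array([0.08073391, 0.56613357, 1.28249265])}
{'fx': 304.07690069723475, 'fy': 304.07690069723475, 'cx': 259.81648232682033, 'cy': 189.88944539205778, 'mount': array([[-6.77846646e-04, -9.50579899e-01, -3.10479299e-01,
         8.06645794e-02],
       [ 9.99998937e-01, -2.43446580e-04, -1.43787525e-03,
         6.25006080e-06],
       [ 1.29123019e-03, -3.10479944e-01,  9.50579054e-01,
        -1.17861770e-01],
       [ 0.00000000e+00,  0.00000000e+00,  0.00000000e+00,
         1.00000000e+00]])}
```

View pics/top0.png

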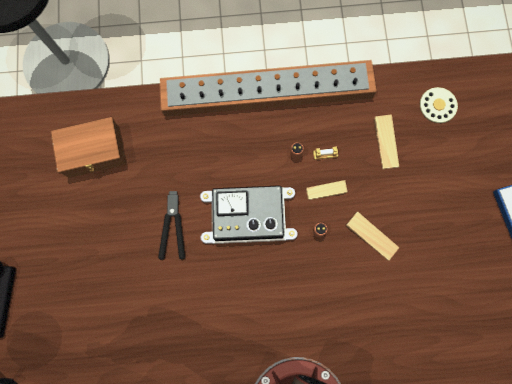

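View pics/side0.png

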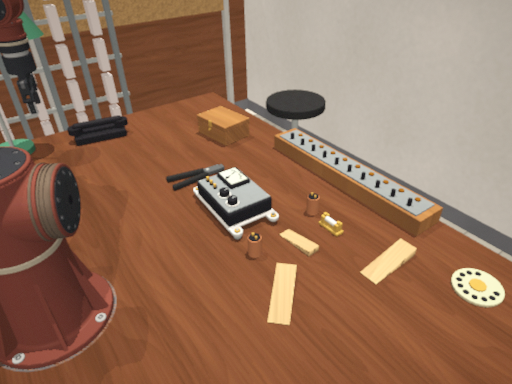

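The set is at about (249,214) in the top view. Its knobs face the robot, so the short foot is the upper right lug at (289,193). The smallest wedge is at (327,190), the capacitors are at (297,148) and (320,229), and the fuse holder is at (326,153). Next I'll measure these.

```bash
cat > h.py <<'E'
import numpy as np, cv2
from scipy.spatial.transform import Rotation as Ro
from bench import state, viewer
def ray(name,pose=None):
    c=viewer.get_calibration(name)
    if name=="wrist":
        T=np.eye(4);T[:3,:3]=Ro.from_quat(pose["ee_rot"]).as_matrix();T[:3,3]=pose["tool_pos"]
        M=T@c["mount"];R=M[:3,:3];o=M[:3,3]
    else: R=c["R"].T;o=-R@c["t"]
    def f(uv,z):
        uv=np.atleast_2d(np.asarray(uv,float))
        d=np.c_[(uv[:,0]-c["cx"])/c["fx"],(uv[:,1]-c["cy"])/c["fy"],np.ones(len(uv))]@R.T
        return o+d*((z-o[2])/d[:,2])[:,None]
    return f
def proj(name,X,pose=None):
    c=viewer.get_calibration(name);X=np.atleast_2d(X)
    if name=="wrist":
        T=np.eye(4);T[:3,:3]=Ro.from_quat(pose["ee_rot"]).as_matrix();T[:3,3]=pose["tool_pos"]
        M=np.linalg.inv(T@c["mount"]);p=X@M[:3,:3].T+M[:3,3]
    else:p=X@c["R"].T+c["t"]
    return np.c_[c["fx"]*p[:,0]/p[:,2]+c["cx"],c["fy"]*p[:,1]/p[:,2]+c["cy"]]
def woods(im,lo=(15,50,150),hi=(30,170,255),amin=200):
    m=cv2.inRange(cv2.cvtColor(im,cv2.COLOR_BGR2HSV),lo,hi)
    m=cv2.morphologyEx(m,cv2.MORPH_CLOSE,np.ones((3,3)))
    return [c for c in cv2.findContours(m,0,2)[0] if cv2.contourArea(c)>amin]
E
python3 - <<'E'
from h import *
im=cv2.imread("pics/top0.png");f=ray("top")
for c in woods(im):
    r=cv2.minAreaRect(c);b=f(cv2.boxPoints(r),0.005)
    print(np.round(r[0]),np.round(b[:,:2],3).tolist(),np.linalg.norm(b[1]-b[0]).round(3),np.linalg.norm(b[2]-b[1]).round(3))
for n,uv,z in [("ffar",(289,193),.024),("fnear",(291,234),.024),("lfar",(206,197),.024),("lnear",(207,238),.024),("capfar",(297,148),.06),("capnear",(320,229),.06),("fuse",(326,153),.03)]:
    print(n,f(uv,z).round(3))
cv2.imwrite("pics/c.png",cv2.resize(im[120:260,190:400],None,fx=3.8,fy=3.8,interpolation=cv2.INTER_CUBIC))
E
```

```text
[373. 236.] [[0.473, -0.184], [0.508, -0.221], [0.394, -0.325], [0.36, -0.288]] 0.051 0.155
[326. 190.] [[0.588, -0.082], [0.601, -0.197], [0.564, -0.2], [0.551, -0.085]] 0.116 0.037
[387. 141.] [[0.783, -0.306], [0.786, -0.358], [0.626, -0.357], [0.623, -0.306]] 0.052 0.16
ffar [[ 0.572 -0.033  0.024]]
fnear [[ 0.457 -0.027  0.024]]
lfar [[0.582 0.201 0.024]]
lnear [[0.467 0.205 0.024]]
capfar [[ 0.69  -0.065  0.06 ]]
capnear [[ 0.458 -0.104  0.06 ]]
fuse [[ 0.677 -0.149  0.03 ]]
```

View pics/c.png

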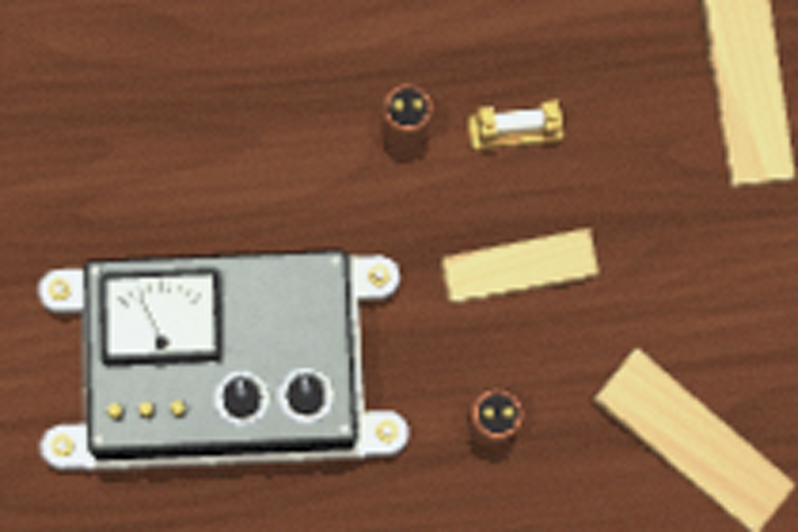

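The far right foot's lug is near (0.572,-0.033). The wedge's thin end is near (0.570,-0.084) and its heel near (0.582,-0.198). I'll go above it with the camera behind the heel and take a close look.

```bash
cat >> h.py <<'E'
def delta(p,push,s=None):
    "tool x = -push direction (world xy), tool z down; prints shift/turn in move units"
    s=s or state();R=Ro.from_quat(s["ee_rot"]);u=np.array([push[0],push[1],0.]);u/=np.linalg.norm(u)
    z=np.array([0,0,-1.]);G=Ro.from_matrix(np.c_[-u,np.cross(z,-u),z])
    print("t",round(s["clock"],2),"tcp",s["tool_pos"].round(4),"F",s["ft_force"].round(2),"op",round(s["opening"],2),
     "| shift",(R.inv().apply(np.array(p)-s["tool_pos"])/.4).round(4),"turn",((R.inv()*G).as_rotvec()/np.pi).round(4))
E

```

Emit:
apply_moves(motion=[[0,-0.75,-0.75,0.1,0,0,-0.29],[0,-0.75,-0.75,0.1,0,0,-0.29],[0,-0.75,-0.75,0.1,0,0,-0.29],[0,-0.75,-0.75,0.1,0,0,-0.29],[0,-0.75,-0.75,0.1,0,0,-0.29],[0,-0.75,-0.75,0.1,0,0,-0.29],[0,-0.75,-0.75,0.1,0,0,-0.29],[0,-0.75,-0.75,0.1,0,0,-0.29]], force=40)

```text
clock: 0.9
tool_pos: [0.3371, 0.2629, 0.2213]
ee_rot: [-0.327, 0.945, 0.0, 0.0]
ft_force: [1.5, 0.6, 0.2]
opening: 0.001
grip_force: 0.0
```

```bash
python3 -c "
from h import *
delta((.578,-.15,.18),(0,1))"
```

```text
t 0.9 tcp [0.3371 0.2629 0.2213] F [1.46 0.61 0.24] op 0.0 | shift [ 0.165  -1.1837  0.1032] turn [-0.000e+00  1.000e-04 -2.878e-01]
```

Emit:
apply_moves(motion=[[0,0.13,-0.95,0.1,0,0,-0.288],[0,0.13,-0.95,0.1,0,0,-0.288],[0,0.13,-0.95,0.1,0,0,-0.288],[0,0.13,-0.95,0.1,0,0,-0.288],[0,0.13,-0.95,0.1,0,0,-0.288],[0,0.13,-0.95,0.1,0,0,-0.288],[0,0.13,-0.95,0.1,0,0,-0.288],[0,0.13,-0.95,0.1,0,0,-0.288]])

```text
clock: 1.7
tool_pos: [0.5162, -0.0449, 0.1841]
ee_rot: [0.707, -0.707, -0.0, -0.0]
ft_force: [-0.1, 1.6, -0.5]
opening: -0.004
grip_force: 0.0
```

```bash
python3 -c "
from h import *
delta((.578,-.15,.18),(0,1))"
```

```text
t 1.7 tcp [ 0.5162 -0.0449  0.1841] F [-0.13  1.56 -0.47] op -0.0 | shift [ 0.2628 -0.1544  0.0102] turn [0.     0.0001 0.0002]
```

Emit:
apply_moves(motion=[[0,0.26,-0.15,0.01,0,0,0],[0,0.26,-0.15,0.01,0,0,0],[0,0.26,-0.15,0.01,0,0,0],[0,0.26,-0.15,0.01,0,0,0],[0,0.26,-0.15,0.01,0,0,0]])

```text
clock: 2.2
tool_pos: [0.5748, -0.147, 0.1799]
ee_rot: [-0.706, 0.709, 0.001, -0.0]
ft_force: [0.2, 0.5, 0.8]
opening: 0.0
grip_force: 0.0
```

```bash
python3 - <<'E'
from h import *
s=state();im=viewer.get_image("wrist");cv2.imwrite("pics/w1.png",im);f=ray("wrist",s)
delta((.578,-.15,.18),(0,1),s)
for c in woods(im):
    r=cv2.minAreaRect(c);a=cv2.approxPolyDP(c,8,True)[:,0]
    print(np.round(r[0]),a.tolist(),f(a,0.0)[:,:2].round(4).tolist())
E
```

```text
t 2.2 tcp [ 0.5748 -0.147   0.1799] F [0.18 0.5  0.85] op 0.0 | shift [ 0.0074 -0.008  -0.0002] turn [ 0.0004  0.0003 -0.0014]
[147. 173.] [[158, 136], [125, 149], [128, 160], [152, 161], [161, 204], [134, 198], [142, 212], [168, 205]] [[0.6724, -0.185], [0.7062, -0.1725], [0.7048, -0.1614], [0.6811, -0.1603], [0.677, -0.1143], [0.7043, -0.1212], [0.698, -0.1054], [0.6698, -0.1131]]
[259. 178.] [[273, 124], [236, 129], [250, 231], [281, 227]] [[0.5606, -0.1959], [0.5963, -0.1913], [0.5844, -0.0825], [0.551, -0.087]]
[425.  56.] [[503, 0], [441, 0], [339, 102], [378, 140], [509, 12]] [[0.3642, -0.2993], [0.4175, -0.2995], [0.4986, -0.2159], [0.4576, -0.1799], [0.3568, -0.2902]]
```

View pics/w1.png

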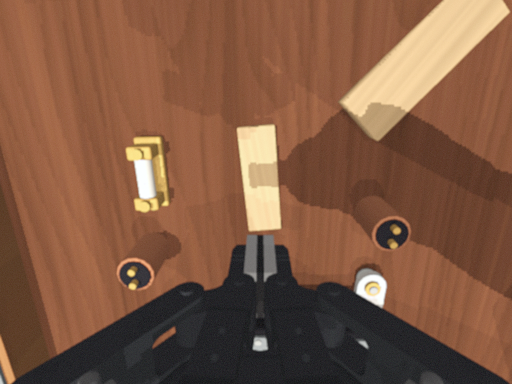

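The wedge reads 108.5 by 35 mm: heel (0.5785,-0.194), thin end (0.568,-0.086), axis turned about -0.097 rad. I'll check the foot from its lug in the top view and its brass stem in the side view, then place the hand behind the heel.

```bash
python3 - <<'E'
from h import *
im=cv2.imread("pics/top0.png");f=ray("top")
h=cv2.cvtColor(im,cv2.COLOR_BGR2HSV)
for (x0,x1,y0,y1) in [(285,300,180,206),(285,300,222,245)]:
    m=cv2.inRange(h[y0:y1,x0:x1],(0,0,150),(180,70,255));ys,xs=np.nonzero(m)
    print("lug rows",ys.min()+y0,ys.max()+y0,"right",xs.max()+x0)
    yc=(ys.min()+ys.max())/2+y0
    e=f([(xs.max()+x0+.5,yc),(280,ys.min()+y0-.5),(280,ys.max()+y0+.5)],.022);print(e.round(4), "centre x",f([(290,yc)],.024)[0][:1],"y",e[0,1]+.015)
b=cv2.inRange(h,(15,90,120),(35,255,255))
for c in cv2.findContours(b[180:245,200:300],0,2)[0]:
    if 3<cv2.contourArea(c)<40:
        M=cv2.moments(c);u=np.array([M["m10"],M["m01"]])/M["m00"]+[200,180];print("stem",u.round(1),f(u,.03).round(4))
delta((.5815,-.2235,.10),(-.097,1))
E
```

```text
lug rows 187 197 right 294
[[ 0.574  -0.0484  0.022 ]
 [ 0.5936 -0.0092  0.022 ]
 [ 0.562  -0.0062  0.022 ]] centre x [0.57476338] y -0.03336464391793818
lug rows 222 239 right 297
[[ 4.648e-01 -4.550e-02  2.200e-02]
 [ 4.943e-01  3.000e-04  2.200e-02]
 [ 4.443e-01  5.100e-03  2.200e-02]] centre x [0.4664259] y -0.030527118535145434
stem [236.1 226.9] [[0.4891 0.1227 0.03  ]]
stem [228. 227.] [[0.4909 0.145  0.03  ]]
stem [219.9 227.6] [[0.4912 0.1673 0.03  ]]
t 2.25 tcp [ 0.5748 -0.1465  0.1802] F [-0.03 -0.19  0.48] op 0.0 | shift [ 0.1927 -0.0176  0.2004] turn [ 0.0003  0.0003 -0.0319]
```

Emit:
apply_moves(motion=[[0,0.193,-0.018,0.1,0,0,-0.032],[0,0.193,-0.018,0.2,0,0,-0.032],[0,0.193,-0.018,0.2,0,0,-0.032],[0,0.193,-0.018,0.28,0,0,-0.032],[0,0.193,-0.018,0.34,0,0,-0.032],[0,0.193,-0.018,0.367,0,0,-0.032],[0,0.193,-0.018,0.367,0,0,-0.032],[0,0.193,-0.018,0.367,0,0,-0.032]])

```text
clock: 3.05
tool_pos: [0.5829, -0.2241, 0.0353]
ee_rot: [0.741, -0.672, 0.001, -0.0]
ft_force: [-0.6, -0.3, 0.5]
opening: -0.005
grip_force: 0.0
```

```bash
python3 - <<'E'
from h import *
s=state();im=viewer.get_image("wrist");cv2.imwrite("pics/w2.png",im)
delta((.580,-.110,.033),(-.097,1),s)
E
```

```text
t 3.05 tcp [ 0.5829 -0.2241  0.0353] F [-0.57 -0.26  0.51] op -0.0 | shift [-0.2846 -0.0206  0.0056] turn [-0.0004 -0.0003  0.0003]
```

View pics/w2.png

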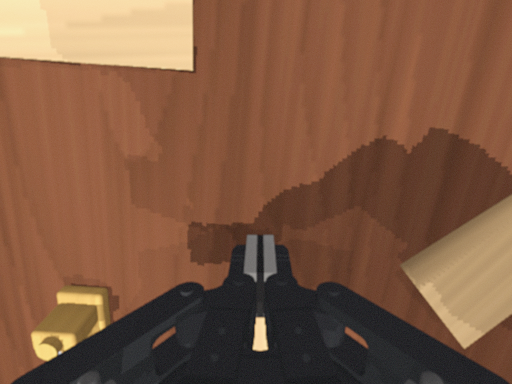

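The fingers are on the desk behind the heel, with the path clear. The fuse holder at (70,320) is well to the left. Now a moderate push to just before the earliest possible contact.

Emit:
apply_moves(motion=[[0,-0.03,-0.002,0.005,0,0,0],[0,-0.055,-0.004,0.005,0,0,0],[0,-0.08,-0.006,0.005,0,0,0],[0,-0.11,-0.008,0.005,0,0,0],[0,-0.14,-0.01,0.005,0,0,0],[0,-0.17,-0.012,0.005,0,0,0],[0,-0.195,-0.014,0.005,0,0,0],[0,-0.21,-0.015,0.005,0,0,0]])

```text
clock: 3.9
tool_pos: [0.58, -0.1391, 0.0317]
ee_rot: [0.741, -0.672, -0.0, -0.0]
ft_force: [-0.1, 0.2, 1.0]
opening: -0.001
grip_force: 0.3
```

```bash
python3 - <<'E'
from h import *
delta((.580,-.110,.033),(-.097,1))
im=viewer.get_image("side");
cv2.imwrite("pics/s2.png",cv2.resize(im[150:290,180:390],None,fx=3.8,fy=3.8,interpolation=cv2.INTER_CUBIC))
im=viewer.get_image("top");cv2.imwrite("pics/t2.png",im)
c=woods(im[170:215,280:350],amin=50);print([ (cv2.approxPolyDP(k,3,True)[:,0]+[280,170]).tolist() for k in c])
E
```

```text
t 3.9 tcp [ 0.58   -0.1391  0.0317] F [-0.15  0.21  0.99] op -0.0 | shift [-0.0723 -0.0071 -0.0032] turn [0.     0.0001 0.0002]
[]
```

View pics/s2.png

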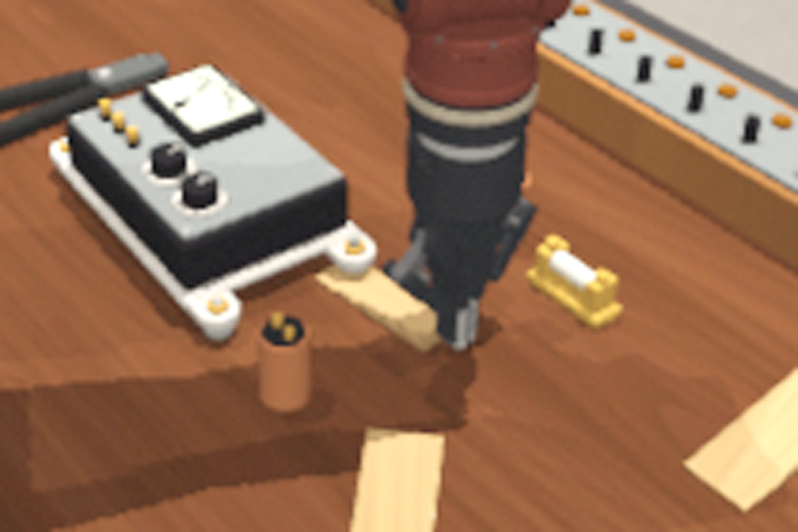

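The thin end is under the lug (crop (340,272)), and the hand is at the heel. I'll check the lateral alignment from the near lower edge of the wedge in the side view.

```bash
python3 - <<'E'
from h import *
f=ray("side")
e=f([(180+320/3.8,150+282/3.8),(180+432/3.8,150+350/3.8)],0.0);print("near bottom edge",e.round(4))
d=(e[0]-e[1])[:2];d/=np.linalg.norm(d);n=np.array([d[1],-d[0]])  # toward +x
foot=np.array([.574,-.033]);print("yaw",np.arctan2(d[0],d[1]),"foot lateral from middle",(foot-e[1][:2])@n-.017)
# lug bottom/top check: project foot centre lug top
print("lug top proj in crop",((proj("side",[[.574,-.033,.024]])-[180,150])*3.8).round(0), "stem seen ~ (353,247)")
print("near foot",((proj("side",[[.465,-.031,.024]])-[180,150])*3.8).round(0),"seen (217,306)")
E
```

```text
near bottom edge [[ 0.5458 -0.0276  0.    ]
 [ 0.5644 -0.1331  0.    ]]
yaw -0.1742946287907707 foot lateral from middle 0.009805019904415395
lug top proj in crop [[355. 246.]] stem seen ~ (353,247)
near foot [[229. 303.]] seen (217,306)
```

The wedge may be turned slightly more than planned, with the foot 5–10 mm off its middle line. I'll turn the pushing face about 3.5° back while advancing in small steps and watching the force.

Emit:
apply_moves(motion=[[0,-0.007,-0.003,0,0,0,0.005],[0,-0.014,-0.006,0,0,0,0.01],[0,-0.021,-0.009,0,0,0,0.015],[0,-0.028,-0.012,0,0,0,0.02],[0,-0.028,-0.012,0,0,0,0.02]])

```text
clock: 4.5
tool_pos: [0.5841, -0.1291, 0.0319]
ee_rot: [0.719, -0.695, 0.001, 0.0]
ft_force: [0.6, -3.7, -0.7]
opening: -0.0
grip_force: 2.0
```

```bash
python3 - <<'E'
from h import *
delta((.582,-.110,.033),(-.035,1))
im=viewer.get_image("side");
cv2.imwrite("pics/s3.png",cv2.resize(im[195:255,240:315],None,fx=10,fy=10,interpolation=cv2.INTER_CUBIC))
E
```

```text
t 4.5 tcp [ 0.5841 -0.1291  0.0319] F [ 0.59 -3.7  -0.67] op -0.0 | shift [-0.0478  0.0036 -0.0028] turn [-0.0001 -0.0003 -0.0007]
```

View pics/s3.png

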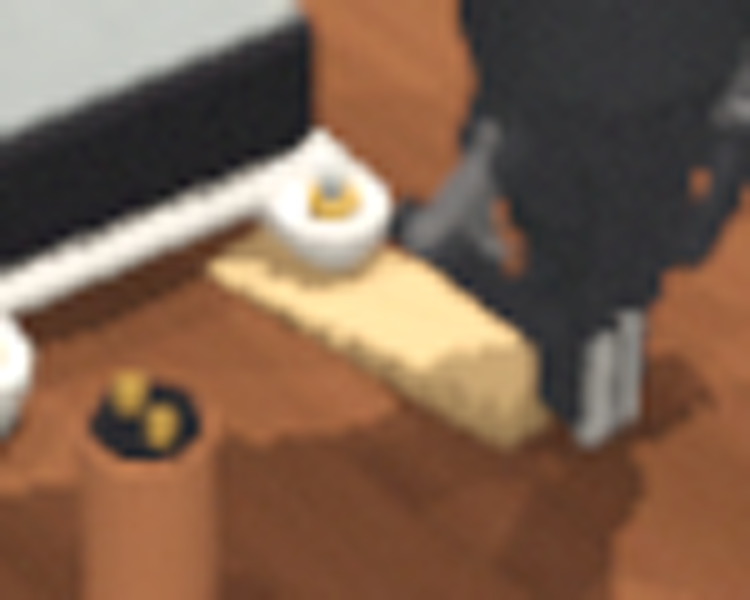

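The wedge is now under the lug and the push force is 3.7 N, so the foot bears on it. Its near edge runs from (210,268) to (500,445) in the crop. I'll recheck the lateral offset.

```bash
python3 - <<'E'
from h import *
f=ray("side")
a=f((240+21,195+26.8),.001)[0];b=f((240+50,195+44.5),0)[0];print(a.round(4),b.round(4),np.linalg.norm((a-b)[:2]))
d=(a-b)[:2];d/=np.linalg.norm(d);n=np.array([d[1],-d[0]])
foot=np.array([.574,-.033]);print("yaw",np.arctan2(d[0],d[1]),"lat",(foot-b[:2])@n-.017,"x in wedge",(foot-b[:2])@d-.055)
E
```

```text
[ 0.5442 -0.0147  0.001 ] [ 0.5631 -0.1194  0.    ] 0.10646148152977736
yaw -0.1790022945938405 lat 0.009098205938984014 x in wedge 0.028097036215025052
```

The side view gives the foot as about 9 mm off the middle line: inside the limit, but tight. I'll back off and look from above with the wrist camera.

Emit:
apply_moves(motion=[[0,0.04,0,0,0,0,0],[0,0.05,0,-0.1,0,0,0],[0,0.05,0,-0.2,0,0,0],[0,0,0,-0.32,0,0,0],[0,-0.1,0,-0.4,0,0,0],[0,-0.2,0,-0.4,0,0,0],[0,-0.3,0,-0.4,0,0,0],[0,-0.3,0,-0.4,0,0,0]])

```text
clock: 5.35
tool_pos: [0.5795, -0.0052, 0.1923]
ee_rot: [0.72, -0.694, -0.001, -0.001]
ft_force: [1.3, -0.5, -0.6]
opening: -0.0
grip_force: 0.0
```

```bash
python3 - <<'E'
from h import *
im=viewer.get_image("top");cv2.imwrite("pics/t4.png",im)
s=state();im=viewer.get_image("wrist");cv2.imwrite("pics/w4.png",im);f=ray("wrist",s)
delta((.582,-.110,.033),(-.035,1),s)
for c in woods(im):
    a=cv2.approxPolyDP(c,6,True)[:,0];print(a.tolist(),f(a,0.0)[:,:2].round(4).tolist())
E
```

```text
t 5.4 tcp [ 0.5796 -0.0072  0.192 ] F [-0.19 -1.12  0.05] op 0.0 | shift [0.2573 0.0037 0.3972] turn [-0.0001  0.0003  0.0007]
[[391, 152], [381, 160], [389, 169], [398, 163]] [[0.444, -0.0314], [0.4529, -0.0226], [0.443, -0.0133], [0.4347, -0.0201]]
[[247, 55], [256, 135], [278, 135], [284, 166], [292, 167], [284, 50]] [[0.5946, -0.1179], [0.5837, -0.0438], [0.5615, -0.0446], [0.5534, -0.0126], [0.545, -0.0119], [0.5602, -0.1234]]
[[152, 0], [154, 26], [129, 27], [129, 41], [140, 53], [165, 54], [164, 2]] [[0.68, -0.1596], [0.6797, -0.139], [0.7025, -0.1373], [0.7036, -0.1257], [0.6944, -0.1159], [0.6711, -0.1159], [0.6694, -0.1585]]
```

View pics/w4.png

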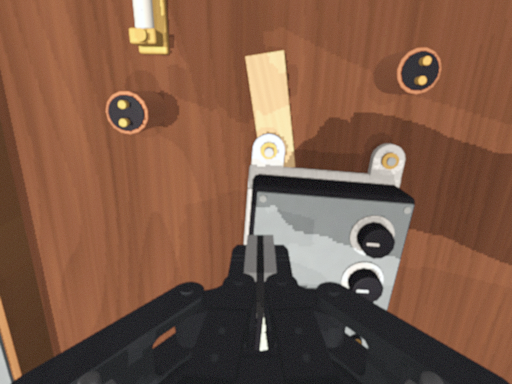

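The wrist view shows the lug at (269,150) over the right part of the wedge. The yaw is about -0.15 and the foot is about 9 mm off the middle line and 31 mm ahead of the wedge's origin. That is well inside the limits, so I'll only seat it with a firmer push along its axis.

```bash
python3 -c "
from h import *
delta((.5835,-.16,.032),(-.15,1))"
```

```text
t 5.45 tcp [ 0.5797 -0.0086  0.1918] F [0.34 0.43 0.41] op -0.0 | shift [0.3789 0.004  0.3993] turn [-0.      0.0001 -0.0361]
```

Emit:
apply_moves(motion=[[0,0.12,0.001,0,0,0,-0.018],[0,0.24,0.002,0,0,0,-0.036],[0,0.34,0.004,0.05,0,0,-0.036],[0,0.379,0.004,0.15,0,0,-0.036],[0,0.379,0.004,0.26,0,0,-0.036],[0,0.379,0.004,0.36,0,0,-0.036],[0,0.379,0.004,0.4,0,0,-0.036],[0,0.379,0.004,0.4,0,0,-0.036]])

```text
clock: 6.25
tool_pos: [0.5812, -0.1605, 0.0292]
ee_rot: [0.757, -0.654, -0.002, 0.0]
ft_force: [-0.8, -0.1, 0.7]
opening: -0.0
grip_force: 0.0
```

```bash
python3 -c "
from h import *
delta((.579,-.1300,.032),(-.15,1))"
```

```text
t 6.25 tcp [ 0.5812 -0.1605  0.0292] F [-0.82 -0.06  0.71] op -0.0 | shift [-0.0763 -0.0055 -0.0067] turn [ 0.0012  0.0009 -0.001 ]
```

Emit:
apply_moves(motion=[[0,-0.04,-0.004,-0.005,0,0,0],[0,-0.065,-0.005,-0.005,0,0,0],[0,-0.075,-0.005,-0.005,0,0,0],[0,-0.08,-0.005,-0.005,0,0,0],[0,-0.08,-0.005,-0.005,0,0,0]])

```text
clock: 6.75
tool_pos: [0.5817, -0.1289, 0.0354]
ee_rot: [0.757, -0.653, 0.002, -0.0]
ft_force: [1.5, -4.6, 2.4]
opening: 0.0
grip_force: 1.7
```

Emit:
apply_moves(motion=[[0,-0.004,0,0,0,0,0],[0,-0.004,0,0,0,0,0]])

```text
clock: 6.95
tool_pos: [0.5815, -0.1284, 0.0353]
ee_rot: [0.757, -0.654, 0.002, 0.0]
ft_force: [1.3, -7.0, 4.3]
opening: 0.0
grip_force: 3.6
```

It is seated at a 7 N push. Now I'll back off, lift, and go over the corner of the case.

Emit:
apply_moves(motion=[[0,0.03,0,0,0,0,0],[0,0.05,0,-0.05,0,0,0],[0,0.05,0,-0.15,0,0,0],[0,0.04,0,-0.26,0,0,0],[0,-0.05,0,-0.28,0,0,0],[0,-0.15,0,-0.28,0,0,0],[0,-0.25,0,-0.28,0,0,0],[0,-0.25,0,-0.28,0,0,0]])

```text
clock: 7.75
tool_pos: [0.5646, -0.0241, 0.1456]
ee_rot: [0.758, -0.652, -0.001, -0.0]
ft_force: [1.2, -1.4, -0.1]
opening: -0.001
grip_force: 0.0
```

```bash
python3 -c "
from h import *
delta((.5694,.005,.100),(-.15,1))
im=viewer.get_image('side');cv2.imwrite('pics/s5.png',im)"
```

```text
t 7.75 tcp [ 0.5646 -0.0241  0.1456] F [ 1.16 -1.45 -0.07] op -0.0 | shift [-0.0698 -0.0229  0.114 ] turn [0.0003 0.0008 0.0006]
```

Emit:
apply_moves(motion=[[0,-0.06,-0.023,0,0,0,0],[0,-0.06,-0.023,0,0,0,0],[0,-0.06,-0.023,0.05,0,0,0],[0,-0.06,-0.023,0.09,0,0,0],[0,-0.06,-0.023,0.105,0,0,0],[0,-0.06,-0.023,0.105,0,0,0]])

```text
clock: 8.4
tool_pos: [0.5703, -0.0032, 0.1022]
ee_rot: [0.757, -0.654, -0.001, 0.001]
ft_force: [-0.1, -0.4, -0.3]
opening: 0.002
grip_force: 0.0
```

```bash
python3 -c "
from h import *
delta((.5694,.005,.096),(-.15,1))"
```

```text
t 8.4 tcp [ 0.5703 -0.0032  0.1022] F [-0.12 -0.4  -0.34] op 0.0 | shift [-0.0206 -0.0009  0.0156] turn [ 0.0008  0.0004 -0.0008]
```

Emit:
apply_moves(motion=[[0,-0.015,0,0,0,0,0],[0,-0.015,0,0.008,0,0,0],[0,-0.015,0,0.014,0,0,0],[0,-0.015,0,0.017,0,0,0],[0,-0.015,0,0.017,0,0,0]])

```text
clock: 8.9
tool_pos: [0.5703, 0.0032, 0.0969]
ee_rot: [0.757, -0.653, -0.0, -0.0]
ft_force: [0.3, 0.6, 0.8]
opening: 0.001
grip_force: 0.0
```

Emit:
apply_moves(motion=[[0,0,0,0.003,0,0,0],[0,0,0,0.006,0,0,0],[0,0,0,0.006,0,0,0]])

```text
clock: 9.2
tool_pos: [0.5706, 0.0031, 0.0956]
ee_rot: [0.757, -0.653, 0.0, -0.0]
ft_force: [-2.9, 0.9, 7.9]
opening: -0.002
grip_force: 4.0
```

Emit:
apply_moves(motion=[[0,0,0,0.002,0,0,0],[0,0,0,0.003,0,0,0],[0,0,0,0.003,0,0,0],[0,0,0,0.003,0,0,0],[0,0,0,0.003,0,0,0],[0,0,0,0.003,0,0,0]])

```text
clock: 9.8
tool_pos: [0.5708, 0.0031, 0.0955]
ee_rot: [0.757, -0.653, 0.001, -0.0]
ft_force: [-6.7, 1.2, 16.3]
opening: -0.001
grip_force: 7.9
```

The corner stands firm: 16 N with only about 0.1 mm of movement. Now I'll lift off and look.

Emit:
apply_moves(motion=[[0,0,0,-0.01,0,0,0],[0,0,0,-0.05,0,0,0],[0,0,0,-0.15,0,0,0],[0,0,0,-0.25,0,0,0],[0,0,0,-0.25,0,0,0],[0,0,0,-0.25,0,0,0]])

```text
clock: 10.4
tool_pos: [0.5712, 0.003, 0.1953]
ee_rot: [0.757, -0.653, 0.001, -0.001]
ft_force: [-0.9, -0.1, -0.8]
opening: -0.0
grip_force: 0.0
```

```bash
python3 - <<'E'
from h import *
s=state();im=viewer.get_image("wrist");cv2.imwrite("pics/w6.png",im);f=ray("wrist",s)
delta((.57,0,.19),(-.15,1),s)
for c in woods(im):
    a=cv2.approxPolyDP(c,6,True)[:,0];print(a.tolist(),f(a,0.0)[:,:2].round(4).tolist(), f(a,0.0175)[:,:2].round(4).tolist())
E
```

```text
t 10.4 tcp [0.5712 0.003  0.1953] F [-0.91 -0.1  -0.76] op -0.0 | shift [0.0069 0.0041 0.0131] turn [-0.0009 -0.0003 -0.0006]
[[390, 157], [377, 156], [376, 168], [386, 170]] [[0.4377, -0.0304], [0.4515, -0.0294], [0.4491, -0.0167], [0.438, -0.0161]] [[0.4458, -0.0329], [0.4588, -0.0321], [0.4565, -0.0201], [0.4461, -0.0195]]
[[252, 42], [254, 123], [279, 129], [278, 157], [288, 159], [290, 41]] [[0.5957, -0.1175], [0.5835, -0.0442], [0.5575, -0.042], [0.5537, -0.0133], [0.543, -0.0127], [0.5607, -0.1236]] [[0.595, -0.1152], [0.5834, -0.046], [0.5589, -0.0439], [0.5553, -0.0168], [0.5452, -0.0163], [0.562, -0.1209]]
[[136, 0], [147, 27], [173, 30], [175, 0]] [[0.7037, -0.1363], [0.6932, -0.1159], [0.6694, -0.1169], [0.669, -0.1414]] [[0.6969, -0.1329], [0.687, -0.1137], [0.6645, -0.1146], [0.6641, -0.1378]]
```

View pics/w6.png

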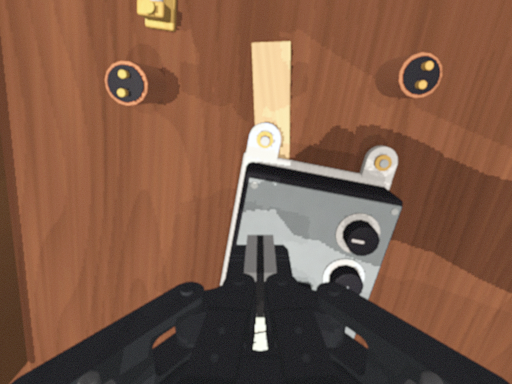

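The wedge and set look unmoved and level. I'll confirm the offset from this view and, with ample time left, give one slightly firmer seating push and press again for margin.

```bash
python3 - <<'E'
from h import *
s=state();f=ray("wrist",s)
foot=f((265,140),.03)[0][:2];foot2=f((383,161),.028)[0][:2]
a=f((288,159),.002)[0][:2];b1=f((290,41),.0175)[0][:2];b2=f((252,42),.0175)[0][:2]
h=(b1+b2)/2;d=a-b1;d/=np.linalg.norm(d);n=np.array([d[1],-d[0]])
print("foot",foot,foot2,np.linalg.norm(foot-foot2),"heel",h,"d",d,"lat",(foot-h)@n,(foot-b1)@n-.017,"x",(foot-h)@d-.055)
delta((.5845,-.160,.033),d,s)
E
```

```text
foot [ 0.57002866 -0.03339047] [ 0.45562865 -0.02967749] 0.11446024680461774 heel [ 0.57734121 -0.11757833] d [-0.17134953  0.9852103 ] lat 0.007221146923413119 0.006891743333125554 x 0.029195749703296088
t 10.45 tcp [0.5704 0.0032 0.1937] F [-0.47 -0.76  0.44] op 0.0 | shift [0.4086 0.0252 0.4018] turn [-0.0002 -0.     -0.008 ]
```

Emit:
apply_moves(motion=[[0,0.12,0.008,0,0,0,0],[0,0.24,0.016,0,0,0,0],[0,0.34,0.02,0,0,0,0],[0,0.408,0.025,0.1,0,0,0],[0,0.408,0.025,0.2,0,0,0],[0,0.408,0.025,0.31,0,0,0],[0,0.408,0.025,0.395,0,0,0],[0,0.408,0.025,0.395,0,0,0]])

```text
clock: 11.25
tool_pos: [0.5797, -0.1575, 0.0285]
ee_rot: [0.757, -0.653, -0.006, 0.001]
ft_force: [-1.1, 0.2, -0.3]
opening: 0.0
grip_force: 0.0
```

Emit:
apply_moves(motion=[[0,0,0,0,0,0,0],[0,-0.035,0,0,0,0,0],[0,-0.065,0,0,0,0,0],[0,-0.075,0,0,0,0,0],[0,-0.08,0,0,0,0,0],[0,-0.08,0,0,0,0,0]])

```text
clock: 11.85
tool_pos: [0.5806, -0.1285, 0.0367]
ee_rot: [0.757, -0.653, 0.001, 0.0]
ft_force: [0.3, -3.7, 3.3]
opening: 0.003
grip_force: 1.6
```

Emit:
apply_moves(motion=[[0,-0.004,0,0,0,0,0],[0,-0.008,0,0,0,0,0],[0,-0.008,0,0,0,0,0]])

```text
clock: 12.15
tool_pos: [0.5803, -0.1268, 0.0367]
ee_rot: [0.757, -0.654, 0.002, 0.001]
ft_force: [0.8, -8.7, 3.0]
opening: -0.001
grip_force: 4.6
```

Emit:
apply_moves(motion=[[0,0.03,0,0,0,0,0],[0,0.05,0,-0.05,0,0,0],[0,0.05,0,-0.15,0,0,0],[0,0.04,0,-0.27,0,0,0],[0,-0.05,-0.02,-0.27,0,0,0],[0,-0.15,-0.04,-0.27,0,0,0],[0,-0.25,-0.055,-0.27,0,0,0],[0,-0.32,-0.06,-0.27,0,0,0]])

```text
clock: 12.95
tool_pos: [0.5839, 0.0074, 0.1432]
ee_rot: [0.757, -0.653, -0.001, -0.0]
ft_force: [-0.1, -0.4, -0.6]
opening: 0.004
grip_force: 0.0
```

Emit:
apply_moves(motion=[[0,0,0,0,0,0,0],[0,0,0,0,0,0,0],[0,0,0,0.05,0,0,0],[0,0,0,0.09,0,0,0],[0,0,0,0.1,0,0,0],[0,0,0,0.1,0,0,0]])

```text
clock: 13.55
tool_pos: [0.5834, 0.0048, 0.1023]
ee_rot: [0.757, -0.654, -0.001, 0.0]
ft_force: [0.0, 0.5, -0.5]
opening: -0.006
grip_force: 0.0
```

Emit:
apply_moves(motion=[[0,0,0.034,0,0,0,0],[0,0,0.034,0,0,0,0],[0,0,0.034,0.01,0,0,0],[0,0,0.034,0.016,0,0,0],[0,0,0.034,0.019,0,0,0],[0,0,0.034,0.019,0,0,0]])

```text
clock: 14.15
tool_pos: [0.571, 0.0032, 0.0959]
ee_rot: [0.757, -0.653, 0.0, -0.0]
ft_force: [-0.4, -0.6, 2.5]
opening: -0.001
grip_force: 0.9
```

Emit:
apply_moves(motion=[[0,0,0,0.002,0,0,0],[0,0,0,0.002,0,0,0]])

```text
clock: 14.35
tool_pos: [0.5711, 0.0032, 0.0958]
ee_rot: [0.757, -0.653, 0.0, -0.0]
ft_force: [-1.9, -0.2, 5.9]
opening: -0.003
grip_force: 3.6
```

Emit:
apply_moves(motion=[[0,0,0,0.002,0,0,0],[0,0,0,0.003,0,0,0],[0,0,0,0.003,0,0,0],[0,0,0,0.003,0,0,0],[0,0,0,0.003,0,0,0]])

```text
clock: 14.85
tool_pos: [0.5713, 0.0032, 0.0956]
ee_rot: [0.757, -0.653, 0.001, -0.0]
ft_force: [-5.9, 0.2, 14.5]
opening: -0.003
grip_force: 7.5
```

Emit:
apply_moves(motion=[[0,0,0,-0.01,0,0,0],[0,0,0,-0.05,0,0,0],[0,0,0,-0.15,0,0,0],[0,0,0,-0.25,0,0,0],[0,0,0,-0.25,0,0,0],[0,0,0,-0.25,0,0,0]])

```text
clock: 15.45
tool_pos: [0.5716, 0.0031, 0.1956]
ee_rot: [0.757, -0.653, 0.001, -0.001]
ft_force: [0.7, -0.1, 0.0]
opening: 0.001
grip_force: 0.0
```

```bash
python3 - <<'E'
from h import *
s=state();im=viewer.get_image("wrist");f=ray("wrist",s)
for c in woods(im):
    a=cv2.approxPolyDP(c,6,True)[:,0]
    if a[:,0].min()>200 and a[:,0].max()<330: print(a.tolist(),f(a,0.0175)[:,:2].round(4).tolist())
print(s["ft_force"])
from bench import workorder
print(workorder.hand_in())
E
```

```text
[[254, 43], [254, 123], [275, 124], [278, 156], [289, 158], [291, 44]] [[0.5936, -0.1146], [0.5838, -0.0459], [0.5638, -0.0479], [0.5559, -0.0176], [0.5448, -0.0172], [0.5611, -0.1186]]
[ 0.72606279 -0.06736336  0.04825032]
the job is handed in; nothing more can be done
None
```

I slid the wedge under the short foot until the foot bore on it, pressed the corner of the case with about 15 N with almost no movement, took the hand away and handed the job in at about 15.5 s; no verdict came back.

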